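# Pull the test plug and hold the outlet's faceplate over its threads

## Robot

A 6-joint arm with a two-finger parallel gripper is mounted at the origin on a cart in front of the work surface, level with it; the furniture and walls round the work are solid. World frame = base frame: x ahead of the robot, y to its left, z up, the work surface at z = 0. Lengths are in m, angles in rad, forces in N, time in s.
With the tool pointing down it reaches from about 0.35 to 0.975 m from the base axis. Payload 4.9 kg.
Tool frame: the origin (TCP) lies midway between the tips of the shut fingers; the grasp point (between the pads) lies 19 mm behind it; z points along the fingers, y is the line along which they close (so a half turn about z gives the same grasp; the last joint's range is limited). The gripper opens to 85 mm and grips with 20 to 120 N. Pads are 22 mm wide; open, the fingers measure 114 mm over their backs; the gripper's body (76 mm by 85 mm) begins 54 mm behind the grasp point. The pads swing forward as they close: fully open they stand 13 mm farther back than shut.
Start: joints at [-1.457, 0.053, 1.613, -0, 1.476, -0.119], TCP at [0.144, -0.608, 0.231] pointing down, gripper open.
Joint ranges: [-3.01, 3.01], [-1.01, 2.22], [0.06, 2.58], [-1.02, 4.17], [0.09, 2.62], [-3.14, 3.14]. Speed limits (rad/s): [2.57, 2.57, 3.14, 3.14, 3.14, 3.14].

## Interface

Orientations are given as a rotation vector (axis times angle).
In Python, from station import ctrl, optics, job gives the robot as it stands.
- The arm moves only by the shell command python3 -m jog 'ROWS' [OPENING] [FORCE]. ROWS is JSON, a list of rows, each a list of 2 entries, a list of its own where there are three numbers: the shift along the tool's x, y, z in m, then the turn, a rotation vector about the tool's x, y, z in rad. A call has 1 to 5 rows; each row is the pose to reach, as a shift and turn from the pose commanded when the call began, along the tool's axes at that moment; what a row does not reach only later rows make up. A row lasts 1/10 s, in which the tool goes at most 50 mm and 8.59 degrees, less where a joint would pass 70% of its speed; a pose out of reach is approached as far as the arm can. A call with a gripper value outside its range is refused whole. OPENING is the opening, from 0 (shut) to 1 (fully open), set as the call begins (- or left out, the last holds). The fingers move at their own pace and stop on an object; FORCE is the grip in N (left out, the last holds). Time passes only in rows, so rows that repeat a pose let the fingers close. It gives the time, the measured TCP pose, the force, the opening and the grip force at its end, in the units of the state.
- ctrl.get_obs(): the state, without advancing time (a new reading comes with each control period).
- optics.get_image(name): name is "scene" or "side" or "wrist"; returns a dict with "image" (420x560x3 uint8, blue, green, red), "fx", "fy", "cx", "cy" (pixels), "D" ([k1, k2, p1, p2, k3] as OpenCV has them; the pictures are not rectified), "rvec" (rotation vector, rad) and "tvec" (3), from world to camera coordinates, as OpenCV has them; the wrist camera has in their place "mount" (4x4, takes a point from camera to tool coordinates, whose origin is the TCP and whose axes are the flange's). Camera axes: x right, y down, z forward; pixel columns grow to the right and rows downward; lengths in m; the calibration is good to about 2 mm. A picture is of the moment at which its call begins: read the wrist's pose just before it. There is no depth.
- job.finish_job(): hands the job in; it is judged then, once.
The state is a dict: "t": time; "q": joint angles; "dq": joint speeds; "effort": joint torques, N m; "tool_pos": TCP position; "tool_rot": TCP orientation; "contact_force": force on the tool from outside, world axes, zero at the start; "wrist_torque": the same for the moment, N m; "opening": finger opening in m; "grip_force": force on a finger pad.
Only numpy, scipy, OpenCV 4.12 (cv2) and the standard library are available. Lean on these libraries where they do the work, as an engineer would, in place of code of your own. Each camera call takes 0.05 s, during which the arm holds its last target. There are 200 camera calls.

## Task

The bench outlet has passed its test: pull the test plug straight up out of the socket against its spring clips and leave it standing upright on the birch slice. Then take the faceplate with the square collar (not the flat blank plate) and hold it level, collar up, about a centimetre above the rim of the outlet box, its four screw holes over the four threaded holes, touching neither box nor socket, so that I can start the screws. Finish while still holding it there, and leave the other things on the bench where they are.

Things in the scene. Friction and masses are not known exactly. Their poses are not given: they have to be found in the camera images.
- outlet_box: grey metal box fixed to the bench, open on top, 84 mm (its x) x 124 mm (its y), rim 48 mm above the bench; origin at the centre of its underside, z up. In its middle a white 50 mm square socket, top 46 mm above the bench, with a round well 39.5 mm wide, 16 mm deep. A conduit leaves its +x side, to 95 mm from the centre, 38 mm high; low fixing lugs on the y sides to 82 mm from the centre
- thread_a (a point): mouth of the threaded hole in the box's corner boss at (+33.5, +53.5, 48) mm in the box's frame; four such holes, level with the rim, at (+-33.5, +-53.5) mm
- thread_b (a point): mouth of the box's threaded hole at (-33.5, -53.5, 48) mm in the box's frame, diagonally opposite to a
- test_plug: black test plug in the socket, about 120 g; two spring clips hold a groove of its spigot: about 10 N straight up snaps it past them in the first 3 mm. Origin at the centre of the underside of its flange (48 mm across, 6 mm thick), z up. Below: spigot 37 mm across, 16.3 mm long, flat end to stand on. Above: grip body 46 mm (its x) x 32 mm (its y), up to 45 mm; grasp across the 32 mm
- birch_slice: round slice of birch log with bark lying on the bench, about 107 mm across, flat top 26 mm above the bench; origin at the centre of its underside
- faceplate: loose bare steel plate lying flat, collar up, about 220 g: 84 mm (its x) x 124 mm (its y) x 4 mm, with a 42 mm square opening in a square collar 52 x 52 mm outside, sides along x and y, top 28 mm above the underside; grasp the collar from outside. Screw holes 7 mm wide in the corners. Origin at the centre of its underside, z up. Half a turn makes no difference to the fit
- hole_a (a point): underside of the faceplate's screw hole at (+33.5, +53.5, 0) mm in its frame; four holes at (+-33.5, +-53.5) mm
- hole_b (a point): underside of the faceplate's screw hole at (-33.5, -53.5, 0) mm in its frame, diagonally opposite to a
- blank_plate: the old flat blank steel plate, same outline, 84 x 124 x 4 mm, with four screw holes but no opening and no collar; to be left alone. Origin at the centre of its underside. It and the faceplate may lie in either place
- screwdriver: screwdriver lying on the bench in front of the box; to be left alone
- tape_measure: black pocket tape measure, 48 x 85 x 40 mm; to be left alone
- oil_jar: jar of wood oil, 60 mm across, 88 mm high, standing behind the box; to be left alone
- sanding_block: wooden sanding block, 56 x 100 x 28 mm; to be left alone
Mind the look-alikes: they are no part of the job. Leave any turquoise look-alike of the birch_slice alone.

How it is judged:
By the outcome, as a careful person would: the job done as asked, in the order asked, and still so for the second after the job is handed in, while the arm keeps its last pose, push and grip.
It also fails if it takes over 58 s, if anything falls off the work surface, if the arm or the gripper's body presses on something with over 40 N, if the wrist force passes 120 N, or if a joint passes its speed limit or range.

## Working session

There is one attempt and no reset: what is moved stays moved. The work goes in short steps, Python scripts to look and compute and a shell command to move; the robot and the scene stay as the last step left them, time stands still between calls to the robot, and variables do not carry over. Pictures are saved under pics/ and viewed, at most 12 in all, crops included, and the job is handed in when it is done.

```bash
mkdir -p pics; ls; cat > h.py <<'E'
import numpy as np, cv2
from scipy.spatial.transform import Rotation as R
from station import ctrl, optics, job
def cam(name):
    o=ctrl.get_obs(); c=optics.get_image(name)
    K=np.array([[c["fx"],0,c["cx"]],[0,c["fy"],c["cy"]],[0,0,1]],float); D=np.array(c["D"],float)
    if name=="wrist":
        T=np.eye(4);T[:3,:3]=R.from_rotvec(o["tool_rot"]).as_matrix();T[:3,3]=o["tool_pos"]
        T=T@np.array(c["mount"]); Rc=T[:3,:3].T; t=-Rc@T[:3,3]
    else:
        Rc=R.from_rotvec(np.ravel(c["rvec"])).as_matrix(); t=np.ravel(c["tvec"])
    return dict(im=c["image"],K=K,D=D,R=Rc,t=t)
def ray(c,px,z):
    px=np.array(px,float).reshape(-1,1,2)
    u=cv2.undistortPoints(px,c["K"],c["D"]).reshape(-1,2)
    d=np.c_[u,np.ones(len(u))]@c["R"]; o=-c["R"].T@c["t"]
    return o+d*((z-o[2])/d[:,2])[:,None]
def proj(c,P):
    return cv2.projectPoints(np.array(P,float).reshape(-1,1,3),cv2.Rodrigues(c["R"])[0],c["t"],c["K"],c["D"])[0].reshape(-1,2)
E
python3 - <<'E'
from h import *
a=cam("scene");b=cam("side");import pickle
pickle.dump((a,b),open("c.pkl","wb"))
cv2.imwrite("pics/a.png",a["im"]);cv2.imwrite("pics/b.png",b["im"])
for c in(a,b):print(-c["R"].T@c["t"], c["R"][2])
E
```

```text
pics
[ 0.01196626 -1.01705226  1.21988756] [ 0.34006042  0.61283031 -0.71330072]
[0.04535167 0.83714226 0.9584592 ] [ 0.36827565 -0.64339732 -0.67112811]
```

View pics/a.png

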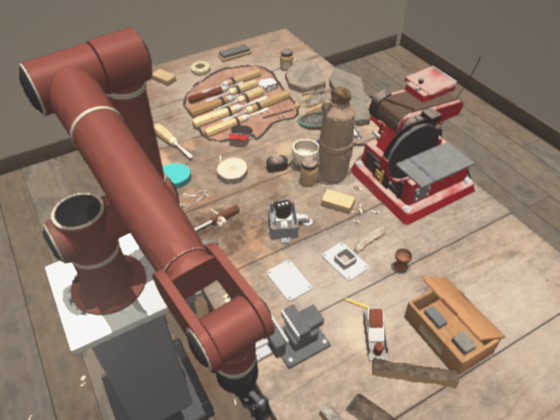

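View pics/b.png

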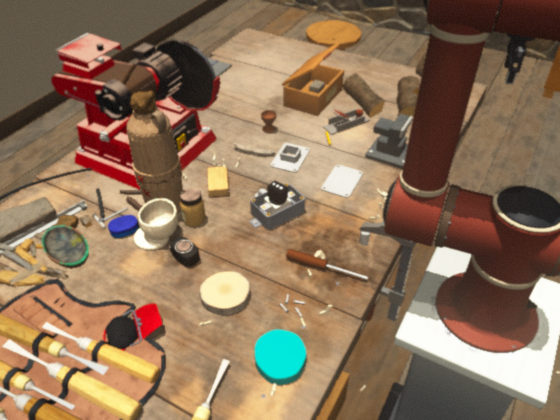

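Scene view: box with plug at about (284,215), birch slice (232,169), turquoise look-alike (176,176), collared faceplate (346,259), blank plate (290,280). Side view: box (278,205), birch (225,291), faceplate (291,156), jar (192,207).

```bash
python3 - <<'E'
from h import *
import pickle
a,b=pickle.load(open("c.pkl","rb"))
def tri(p,q):
    A=[];y=[]
    for c,x in((a,p),(b,q)):
        o=ray(c,[x],1.0)[0];d=ray(c,[x],0)[0]-o;d/=np.linalg.norm(d)
        M=np.eye(3)-np.outer(d,d);A.append(M);y.append(M@o)
    return np.linalg.lstsq(np.vstack(A),np.hstack(y),rcond=None)[0]
for n,p,q,z in(("birch",(232,168),(225,291),.026),("plate collar",(346,257),(291,153),.028),("box rim",(284,216),(278,205),.048),("blank",(290,280),(342,180),.004),("jartop",(310,168),(192,198),.088),("turq",(177,176),(280,355),.026)):
    print(n,ray(a,[p],z)[0].round(3),ray(b,[q],z)[0].round(3),tri(p,q).round(3))
o=ctrl.get_obs();print(R.from_rotvec(o["tool_rot"]).as_matrix().round(3),optics.get_image("wrist")["mount"])
E
```

```text
birch [0.52  0.245 0.026] [0.515 0.251 0.026] [0.52  0.248 0.022]
plate collar [ 0.635 -0.286  0.028] [ 0.627 -0.267  0.028] [ 0.637 -0.281  0.017]
box rim [ 0.552 -0.066  0.048] [ 0.539 -0.032  0.048] [ 0.555 -0.052  0.029]
blank [ 0.459 -0.259  0.004] [ 0.456 -0.253  0.004] [ 0.459 -0.257  0.   ]
jartop [0.717 0.046 0.088] [0.717 0.087 0.088] [0.733 0.068 0.066]
turq [0.337 0.305 0.026] [0.331 0.332 0.026] [0.339 0.323 0.009]
[[ 0.973  0.231 -0.   ]
 [ 0.231 -0.973  0.002]
 [ 0.    -0.002 -1.   ]] [[-1.28506327e-03 -9.57293504e-01 -2.89115021e-01  7.34760477e-02]
 [ 9.99998425e-01 -8.76332242e-04 -1.54317157e-03  5.74668103e-04]
 [ 1.22390730e-03 -2.89116549e-01  9.57293123e-01 -1.42096825e-01]
 [ 0.00000000e+00  0.00000000e+00  0.00000000e+00  1.00000000e+00]]
```

```bash
python3 -m jog '[[[0.18,-0.163,-0.03],[0,0,0]],[[0.18,-0.163,-0.03],[0,0,0]],[[0.18,-0.163,-0.03],[0,0,0]],[[0.18,-0.163,-0.03],[0,0,0]],[[0.18,-0.163,-0.03],[0,0,0]]]' 1 60
python3 -m jog '[[[0.18,-0.163,-0.03],[0,0,0]],[[0.18,-0.163,-0.03],[0,0,0]],[[0.18,-0.163,-0.03],[0,0,0]],[[0.18,-0.163,-0.03],[0,0,0]],[[0.18,-0.163,-0.03],[0,0,0]]]'
python3 -m jog '[[[0.125,-0.114,-0.02],[0,0,0]],[[0.125,-0.114,-0.02],[0,0,0]],[[0.125,-0.114,-0.02],[0,0,0]],[[0.125,-0.114,-0.02],[0,0,0]],[[0.125,-0.114,-0.02],[0,0,0]]]'
cat > w.py <<'E'
from h import *
import pickle,sys
w=cam("wrist");pickle.dump(w,open(sys.argv[1]+".pkl","wb"));cv2.imwrite("pics/"+sys.argv[1]+".png",w["im"])
o=ctrl.get_obs();print(o["t"],o["tool_pos"],R.from_rotvec(o["tool_rot"]).as_matrix()[:,0])
E
python3 w.py w1
```

```text
t: 0.65
tool_pos: [0.2825, -0.4059, 0.2613]
tool_rot: [-3.12, -0.365, -0.0]
contact_force: [0.8, -0.3, -0.5]
opening: 0.0852
grip_force: 0.0
t: 1.15
tool_pos: [0.42, -0.2057, 0.2915]
tool_rot: [3.12, 0.366, 0.001]
contact_force: [0.0, -0.4, -0.5]
opening: 0.0855
grip_force: 0.0
t: 1.65
tool_pos: [0.5155, -0.0658, 0.3113]
tool_rot: [-3.119, -0.372, 0.0]
contact_force: [0.3, -0.3, -0.5]
opening: 0.0854
grip_force: 0.0
1.7 [ 0.51477354 -0.06722603  0.31097289] [ 9.72436350e-01  2.33166780e-01 -8.93558287e-04]
```

View pics/w1.png

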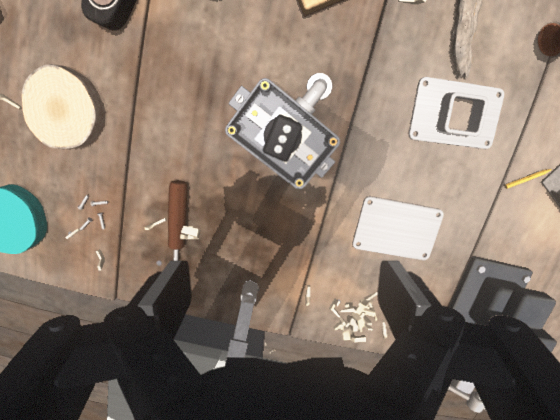

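Wrist view: yellow threaded holes at (264,86), (333,142), (299,183), (232,130); plug grip at (283,138); faceplate at (458,113) with the collar; blank plate at (398,228); birch slice at (58,106); jar not in the way.

```bash
cat > m.py <<'E'
from h import *
import pickle
w=pickle.load(open("w1.pkl","rb"));im=w["im"];hsv=cv2.cvtColor(im,cv2.COLOR_BGR2HSV)
def comps(m,lo):
    n,l,s,c=cv2.connectedComponentsWithStats(m.astype(np.uint8));return [(s[i,4],c[i],l==i) for i in range(1,n) if s[i,4]>=lo]
m=np.zeros(im.shape[:2],bool)
for u,v in((264,86),(333,142),(299,183),(232,130)):
    s=np.s_[v-8:v+9,u-8:u+9];mm=(hsv[s][...,1]>110)&(hsv[s][...,2]>90)
    k=max(comps(mm,3),key=lambda x:x[0]);p=k[1]+[u-8,v-8];print(k[0],p,ray(w,[p],.048)[0].round(4))
# bright grey plates
m=(hsv[...,1]<45)&(hsv[...,2]>150)
for a,c,l in comps(m,1500):
    cnt=max(cv2.findContours(l.astype(np.uint8),0,2)[0],key=cv2.contourArea).reshape(-1,2)
    P=ray(w,cnt,.004)[:,:2];r=cv2.minAreaRect((P*1000).astype(np.float32));print("plate",a,c.round(),r)
m=(cv2.inRange(hsv,(8,20,160),(30,140,255))>0)
for a,c,l in comps(m,2000):
    cnt=max(cv2.findContours(l.astype(np.uint8),0,2)[0],key=cv2.contourArea).reshape(-1,2)
    P=ray(w,cnt,.026)[:,:2];print("birch",a,c.round(),cv2.fitEllipse((P*1000).astype(np.float32)),P.mean(0))
# plug dark top
s=np.s_[110:170,255:310];mm=im[s].max(2)<60
for a,c,l in comps(mm,200):
    cnt=max(cv2.findContours(l.astype(np.uint8),0,2)[0],key=cv2.contourArea).reshape(-1,2)+[255,110]
    P=ray(w,cnt,.091)[:,:2];print("plug",a,c+[255,110],cv2.minAreaRect((P*1000).astype(np.float32)))
E
python3 m.py; python3 - <<'E'
import cv2
im=cv2.imread("pics/w1.png")[70:200,220:520]
cv2.imwrite("pics/w1c.png",cv2.resize(im,None,fx=2.6,fy=2.6,interpolation=2))
E
```

```text
Traceback (most recent call last):
  File "m.py", line 9, in <module>
    k=max(comps(mm,3),key=lambda x:x[0]);p=k[1]+[u-8,v-8];print(k[0],p,ray(w,[p],.048)[0].round(4))
ValueError: max() iterable argument is empty
```

View pics/w1c.png

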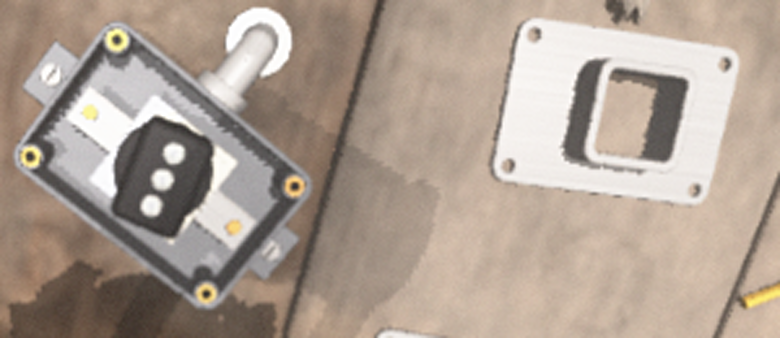

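Crop: thread mouths at crop (117,40), (295,186), (206,292), (31,156); faceplate holes (534,35), (725,64), (696,191), (508,165); plug's top dots (174,153), (163,180), (151,205), so its long axis runs along them.

```bash
cat > m2.py <<'E'
from h import *
import pickle
w=pickle.load(open("w1.pkl","rb"));im=w["im"];hsv=cv2.cvtColor(im,cv2.COLOR_BGR2HSV)
f=lambda L:np.array(L,float)/2.6+[220,70]-.3
def rep(n,P):
    # order: a,b,c,d around the rectangle
    P=P[:,:2];print(n,"ctr",P.mean(0).round(4),"sides",np.linalg.norm(P-np.roll(P,-1,0),axis=1).round(4))
    for i in range(4):
        d=P[(i+1)%4]-P[i];print("  ang",np.degrees(np.arctan2(d[1],d[0])).round(2))
rep("box",ray(w,f([(117,40),(295,186),(206,292),(31,156)]),.048))
rep("plate",ray(w,f([(534,35),(725,64),(696,191),(508,165)]),.004))
D=ray(w,f([(174,153),(163,180),(151,205)]),.0915);print("dots",D.round(4));d=D[0]-D[2];print(np.degrees(np.arctan2(d[1],d[0])))
m=cv2.inRange(hsv,(8,15,150),(30,150,255));m[:, 130:]=0
cs=cv2.findContours(m,0,2)[0];c=max(cs,key=cv2.contourArea).reshape(-1,2);P=ray(w,c,.026)[:,:2]*1000
print("birch",cv2.contourArea(c),cv2.boundingRect(c),cv2.minEnclosingCircle(P.astype(np.float32)),cv2.fitEllipse(P.astype(np.float32)))
o=ctrl.get_obs();print(o["tool_pos"],R.from_rotvec(o["tool_rot"]).as_matrix().round(4))
E
python3 m2.py
```

```text
box ctr [ 0.5544 -0.0544] sides [0.1067 0.0665 0.1062 0.0665]
  ang -114.79
  ang 154.62
  ang 65.24
  ang -24.95
plate ctr [ 0.6375 -0.2806] sides [0.1067 0.0673 0.108  0.0665]
  ang -82.39
  ang -171.67
  ang 97.2
  ang 7.24
dots [[ 0.566  -0.0565  0.0915]
 [ 0.554  -0.0547  0.0915]
 [ 0.5426 -0.0521  0.0915]]
-10.617419239601915
birch 30359.0 (0, 0, 130, 300) ((446.08013916015625, 244.33035278320312), 219.43563842773438) ((459.38055419921875, 234.0778350830078), (204.52330017089844, 426.9452819824219), 95.39442443847656)
[ 0.51477354 -0.06722603  0.31097289] [[ 9.724e-01  2.332e-01 -9.000e-04]
 [ 2.332e-01 -9.724e-01 -2.000e-04]
 [-9.000e-04  0.000e+00 -1.000e+00]]
```

```bash
python3 -m jog '[[[0.041,-0.003,0.05],[0,0,0.14]],[[0.041,-0.003,0.1],[0,0,0.28]],[[0.041,-0.003,0.15],[0,0,0.42]],[[0.041,-0.003,0.15],[0,0,0.42]],[[0.041,-0.003,0.15],[0,0,0.42]]]'
python3 w.py w2
```

```text
t: 2.2
tool_pos: [0.5516, -0.0564, 0.1587]
tool_rot: [-3.127, 0.291, 0.009]
contact_force: [-0.6, 0.2, -0.2]
opening: 0.0855
grip_force: 0.0
2.25 [ 0.55356117 -0.05671488  0.1619329 ] [ 9.82724075e-01 -1.85076605e-01 -2.07236315e-04]
```

View pics/w2.png

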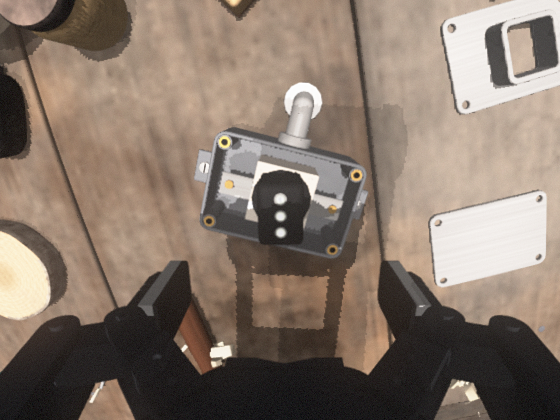

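Wrist view from 0.16 m: plug aligned with the tool, dots at (279,198), (280,216), (281,233), fingers symmetric about x≈283; threads at (224,142), (356,175), (333,250), (209,221).

```bash
python3 - <<'E'
from h import *
import pickle
w=pickle.load(open("w2.pkl","rb"))
H=ray(w,[(224,142),(356,175),(333,250),(209,221)],.048)
print(H.round(4),H.mean(0)); 
for i in range(4):
    d=H[(i+1)%4]-H[i];print(np.degrees(np.arctan2(d[1],d[0])),np.linalg.norm(d))
D=ray(w,[(279,198),(280,216),(281,233)],.0915);print(D)
P=ray(w,[(451,28),(464,104)],.004);print(P)
o=ctrl.get_obs();M=R.from_rotvec(o["tool_rot"]).as_matrix();print(o["tool_pos"],M.round(4),M.T@(np.array([*D.mean(0)[:2],.054])-o["tool_pos"]))
E
```

```text
[[ 0.6068 -0.0199  0.048 ]
 [ 0.562  -0.1168  0.048 ]
 [ 0.5009 -0.0896  0.048 ]
 [ 0.546   0.0078  0.048 ]] [ 0.55393151 -0.0546107   0.048     ]
-114.77912801286863 0.1067399498893431
155.96982504003248 0.06694104816496445
65.13501692310834 0.10734564927635935
-24.547945709848513 0.06677502031402181
[[ 0.56678294 -0.0561484   0.0915    ]
 [ 0.55414754 -0.05438951  0.0915    ]
 [ 0.54178818 -0.05270639  0.0915    ]]
[[ 0.66366466 -0.22281295  0.004     ]
 [ 0.59815267 -0.23014287  0.004     ]]
[ 0.55356117 -0.05671488  0.1619329 ] [[ 9.827e-01 -1.851e-01 -2.000e-04]
 [-1.851e-01 -9.827e-01 -2.000e-04]
 [-2.000e-04  2.000e-04 -1.000e+00]] [ 0.00026334 -0.00240817  0.10793236]
```

```bash
python3 -m jog '[[[0,-0.002,0.04],[0,0,0]],[[0,-0.002,0.08],[0,0,0]],[[0,-0.002,0.1],[0,0,0]],[[0,-0.002,0.107],[0,0,0]],[[0,-0.002,0.107],[0,0,0]]]'
python3 -m jog '[[[0,0,0],[0,0,0]],[[0,0,0],[0,0,0]],[[0,0,0],[0,0,0]],[[0,0,0],[0,0,0]],[[0,0,0],[0,0,0]]]' 0.2 60
python3 -m jog '[[[0,0,0],[0,0,0]],[[0,0,0],[0,0,0]],[[0,0,0],[0,0,0]],[[0,0,0],[0,0,0]],[[0,0,0],[0,0,0]]]' 0.2 60
```

```text
t: 2.75
tool_pos: [0.5556, -0.0544, 0.0565]
tool_rot: [3.127, -0.293, 0.005]
contact_force: [0.3, 0.1, 0.6]
opening: 0.0854
grip_force: 0.0
t: 3.25
tool_pos: [0.5553, -0.0542, 0.0556]
tool_rot: [3.127, -0.293, 0.004]
contact_force: [0.2, -0.5, 3.9]
opening: 0.031
grip_force: 60.1
t: 3.75
tool_pos: [0.5553, -0.0543, 0.0556]
tool_rot: [3.127, -0.294, 0.004]
contact_force: [-0.1, -1.6, 5.5]
opening: 0.0314
grip_force: 60.3
```

```bash
python3 -m jog '[[[0,0,-0.002],[0,0,0]],[[0,0,-0.004],[0,0,0]],[[0,0,-0.006],[0,0,0]],[[0,0,-0.008],[0,0,0]],[[0,0,-0.010],[0,0,0]]]'
python3 -m jog '[[[0,0,-0.01],[0,0,0]],[[0,0,-0.02],[0,0,0]],[[0,0,-0.04],[0,0,0]],[[0,0,-0.08],[0,0,0]],[[0,0,-0.10],[0,0,0]]]'
python3 w.py w3
```

```text
t: 4.25
tool_pos: [0.5533, -0.0536, 0.0614]
tool_rot: [-3.128, 0.294, 0.001]
contact_force: [5.0, -1.9, -9.4]
opening: 0.0312
grip_force: 62.3
t: 4.75
tool_pos: [0.5548, -0.0536, 0.1677]
tool_rot: [-3.128, 0.293, -0.004]
contact_force: [1.1, -0.7, 0.2]
opening: 0.0313
grip_force: 63.5
4.8 [ 0.55658292 -0.05400673  0.17112613] [ 0.9825395  -0.18589206  0.00776315]
```

View pics/w3.png

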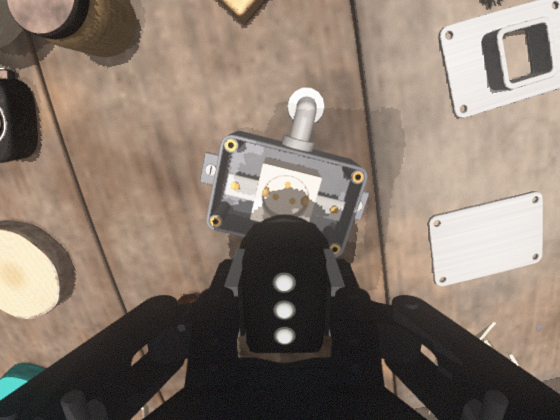

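Plug is out and held upright (dots at (284,283), (284,311), (285,335)), socket well empty at (287,190).

```bash
python3 - <<'E'
from h import *
import pickle
w=pickle.load(open("w1.pkl","rb"))
P=ray(w,[(22,102),(94,108),(55,65),(62,147),(58,105)],.026);print(P.round(4))
w=pickle.load(open("w3.pkl","rb"))
for z in(.19,.2,.207,.215): print(z,ray(w,[(284,283),(285,335)],z).round(4))
o=ctrl.get_obs();M=R.from_rotvec(o["tool_rot"]).as_matrix();print(o["tool_pos"],M.round(4),M.T@(np.array([.518,.248,.171])-o["tool_pos"]))
E
```

```text
[[0.5193 0.2967 0.026 ]
 [0.5319 0.1937 0.026 ]
 [0.5754 0.2523 0.026 ]
 [0.4707 0.2347 0.026 ]
 [0.5256 0.244  0.026 ]]
0.19 [[ 0.5579 -0.0546  0.19  ]
 [ 0.5319 -0.0501  0.19  ]]
0.2 [[ 0.5637 -0.0558  0.2   ]
 [ 0.5398 -0.0516  0.2   ]]
0.207 [[ 0.5677 -0.0565  0.207 ]
 [ 0.5454 -0.0527  0.207 ]]
0.215 [[ 0.5723 -0.0574  0.215 ]
 [ 0.5517 -0.0539  0.215 ]]
[ 0.55658292 -0.05400673  0.17112613] [[ 9.825e-01 -1.859e-01  7.600e-03]
 [-1.859e-01 -9.826e-01 -1.300e-03]
 [ 7.800e-03 -1.000e-04 -1.000e+00]] [-0.09405087 -0.28957008 -0.00057088]
```

```bash
python3 -m jog '[[[-0.009,-0.03,0],[0,0,0]],[[-0.021,-0.067,0],[0,0,0]],[[-0.033,-0.105,0],[0,0,0]],[[-0.045,-0.145,0],[0,0,0]],[[-0.057,-0.183,0],[0,0,0]]]'
python3 -m jog '[[[-0.012,-0.035,0],[0,0,0]],[[-0.022,-0.07,0],[0,0,0]],[[-0.029,-0.095,0],[0,0,0]],[[-0.033,-0.105,0],[0,0,0]],[[-0.033,-0.105,0],[0,0,0]]]'
python3 -m jog '[[[0,0,0.02],[0,0,0]],[[0,0,0.05],[0,0,0]],[[0,0,0.08],[0,0,0]],[[0,0,0.1],[0,0,0]],[[0,0,0.1],[0,0,0]]]'
python3 - <<'E'
from h import *
a=cam("scene");b=cam("side")
p=proj(b,[.522,.246,.05])[0];q=proj(a,[.522,.246,.05])[0];print(p,q)
def crop(c,p):
    x,y=int(p[0])-70,int(p[1])-65; return cv2.resize(c["im"][max(y,0):y+110,max(x,0):x+140],(390,306),interpolation=2)
cv2.imwrite("pics/p.png",np.hstack([crop(a,q),crop(b,p)]))
o=ctrl.get_obs();print(o["tool_pos"],R.from_rotvec(o["tool_rot"]).as_matrix().round(4))
E
```

```text
t: 5.3
tool_pos: [0.5308, 0.1383, 0.1634]
tool_rot: [3.128, -0.294, -0.004]
contact_force: [0.8, 0.0, -2.0]
opening: 0.0314
grip_force: 63.5
t: 5.8
tool_pos: [0.5183, 0.2467, 0.1635]
tool_rot: [3.127, -0.29, -0.003]
contact_force: [0.2, 0.5, 0.3]
opening: 0.0313
grip_force: 63.5
t: 6.3
tool_pos: [0.5164, 0.2435, 0.0601]
tool_rot: [3.124, -0.296, -0.012]
contact_force: [-0.4, -0.2, -1.2]
opening: 0.0313
grip_force: 63.5
[223.06969244 281.29603135] [231.78971183 162.44877988]
[0.519391   0.2448766  0.06429447] [[ 9.823e-01 -1.874e-01 -8.000e-04]
 [-1.874e-01 -9.823e-01 -5.000e-04]
 [-7.000e-04  7.000e-04 -1.000e+00]]
```

View pics/p.png

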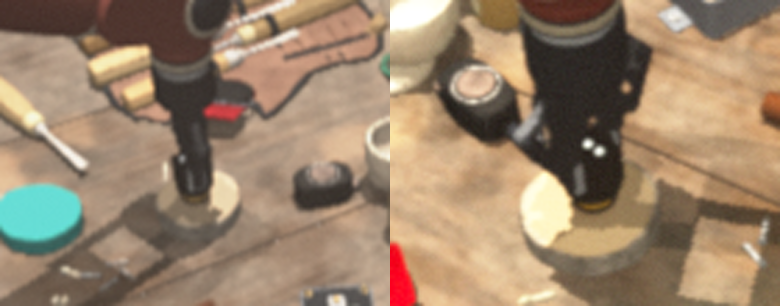

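Plug hangs over the middle of the birch slice in both views (slice centre about (200,203) left, (590,215) right), still a little above it.

```bash
python3 -m jog '[[[0,0,0.002],[0,0,0]],[[0,0,0.004],[0,0,0]],[[0,0,0.006],[0,0,0]],[[0,0,0.006],[0,0,0]],[[0,0,0.006],[0,0,0]]]' | egrep 'pos|force'
python3 -m jog '[[[0,0,0.001],[0,0,0]],[[0,0,0.002],[0,0,0]],[[0,0,0.003],[0,0,0]],[[0,0,0.003],[0,0,0]],[[0,0,0.003],[0,0,0]]]'| egrep 'pos|force'
```

```text
tool_pos: [0.5194, 0.246, 0.0585]
contact_force: [-0.3, 0.5, -1.5]
grip_force: 63.4
tool_pos: [0.5193, 0.2459, 0.0552]
contact_force: [-0.5, 0.7, -2.0]
grip_force: 63.4
```

```bash
python3 -m jog '[[[0,0,0.001],[0,0,0]],[[0,0,0.002],[0,0,0]],[[0,0,0.002],[0,0,0]],[[0,0,0.002],[0,0,0]]]' | egrep 'pos|force'
python3 -m jog '[[[0,0,0.001],[0,0,0]],[[0,0,0.0015],[0,0,0]],[[0,0,0.0015],[0,0,0]],[[0,0,0.0015],[0,0,0]]]'| egrep 'pos|force'
```

```text
tool_pos: [0.5193, 0.2459, 0.0532]
contact_force: [-1.4, 0.6, -1.1]
grip_force: 63.4
tool_pos: [0.5194, 0.246, 0.0518]
contact_force: [0.1, -0.4, -1.3]
grip_force: 63.7
```

```bash
python3 -m jog '[[[0,0,0.0005],[0,0,0]],[[0,0,0.001],[0,0,0]],[[0,0,0.001],[0,0,0]]]' | egrep 'pos|force'
python3 -m jog '[[[0,0,0.0005],[0,0,0]],[[0,0,0.001],[0,0,0]],[[0,0,0.001],[0,0,0]]]'| egrep 'pos|force'
```

```text
tool_pos: [0.5195, 0.246, 0.0517]
contact_force: [-3.2, -1.9, 5.7]
grip_force: 64.2
tool_pos: [0.5195, 0.246, 0.0516]
contact_force: [-5.3, -2.0, 10.8]
grip_force: 64.9
```

```bash
python3 -m jog '[[[0,0,-0.0012],[0,0,0]],[[0,0,-0.0012],[0,0,0]]]' | egrep 'pos|force'
python3 -m jog '[[[0,0,0],[0,0,0]],[[0,0,0],[0,0,0]],[[0,0,0],[0,0,0]],[[0,0,0],[0,0,0]],[[0,0,0],[0,0,0]]]' 1 | egrep 'pos|force|open'
python3 -m jog '[[[0,0,-0.01],[0,0,0]],[[0,0,-0.03],[0,0,0]],[[0,0,-0.06],[0,0,0]],[[0,0,-0.1],[0,0,0]],[[0,0,-0.14],[0,0,0]]]' | egrep 'pos|force|open'
python3 - <<'E'
from h import *
a=cam("scene");b=cam("side")
p=proj(b,[.522,.246,.05])[0];q=proj(a,[.522,.246,.05])[0]
def crop(c,p):
    x,y=int(p[0])-70,int(p[1])-65; return cv2.resize(c["im"][max(y,0):y+110,max(x,0):x+140],(390,306),interpolation=2)
cv2.imwrite("pics/p2.png",np.hstack([crop(a,q),crop(b,p)]))
E
```

```text
tool_pos: [0.5197, 0.2461, 0.0516]
contact_force: [-1.5, -0.3, 4.0]
grip_force: 64.3
tool_pos: [0.5193, 0.2459, 0.0508]
contact_force: [-0.4, 0.6, 1.2]
opening: 0.0852
grip_force: 0.0
tool_pos: [0.519, 0.2459, 0.1928]
contact_force: [1.4, 0.2, -0.6]
opening: 0.0856
grip_force: 0.0
```

View pics/p2.png

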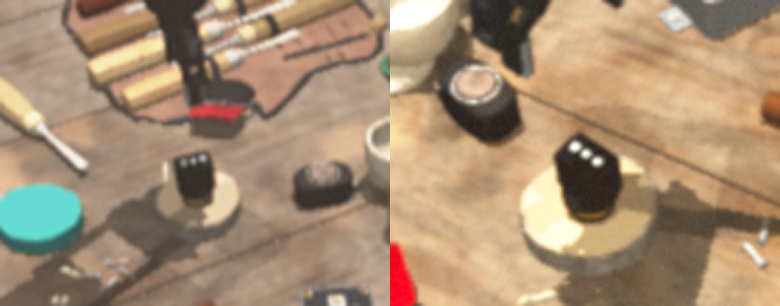

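Plug stands upright in the middle of the slice in both views. On to the faceplate.

```bash
python3 -m jog '[[[0.012,0.028,0],[0,0,0]],[[0.032,0.073,0],[0,0,0]],[[0.052,0.119,0],[0,0,0]],[[0.072,0.165,0],[0,0,0]],[[0.092,0.211,0],[0,0,0]]]' | egrep 'pos'
python3 -m jog '[[[0.02,0.046,0],[0,0,0]],[[0.04,0.092,0],[0,0,0]],[[0.06,0.138,0],[0,0,0]],[[0.08,0.184,0],[0,0,0]],[[0.1,0.23,0],[0,0,0]]]' | egrep 'pos'
python3 -m jog '[[[0.015,0.034,0],[0,0,-0.11]],[[0.023,0.054,0],[0,0,-0.22]],[[0.023,0.054,0.02],[0,0,-0.32]],[[0.023,0.054,0.03],[0,0,-0.32]],[[0.023,0.054,0.03],[0,0,-0.32]]]' | egrep 'pos|force'
python3 w.py w4
```

```text
tool_pos: [0.5704, 0.0202, 0.1913]
tool_pos: [0.6257, -0.2239, 0.1912]
tool_pos: [0.6367, -0.2781, 0.158]
contact_force: [-1.2, -0.1, -0.4]
grip_force: 0.0
11.65 [ 0.63737618 -0.27820547  0.15952272] [ 0.99134823  0.13123724 -0.00233903]
```

View pics/w4.png

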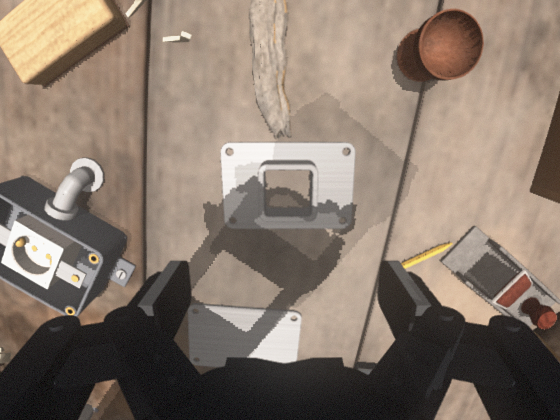

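Wrist view: faceplate straight below, holes about (229,151), (346,152), (344,221), (232,220), collar centred near (288,190); blank plate behind at (245,335).

```bash
python3 - <<'E'
from h import *
import pickle
w=pickle.load(open("w4.pkl","rb"));g=cv2.cvtColor(w["im"],cv2.COLOR_BGR2GRAY)
pts=[]
for u,v in((229,151),(346,152),(344,221),(232,220)):
    s=g[v-6:v+7,u-6:u+7].astype(float);wt=np.clip(np.median(s)-15-s,0,None);yy,xx=np.mgrid[-6:7,-6:7]
    pts.append((u+(wt*xx).sum()/wt.sum(),v+(wt*yy).sum()/wt.sum()))
print(np.round(pts,1))
o=ctrl.get_obs();M=R.from_rotvec(o["tool_rot"]).as_matrix()
for q in (pts,[(229,151),(346,152),(344,221),(232,220)]):
    H=ray(w,q,.004);print(H.mean(0),M.T@(H.mean(0)-o["tool_pos"]))
    for i in range(4):
        d=H[(i+1)%4]-H[i];print(np.degrees(np.arctan2(d[1],d[0])).round(2),np.linalg.norm(d).round(4))
print(o["tool_pos"],M.round(4),np.degrees(np.arctan2(M[1,0],M[0,0])))
E
```

```text
[[228.6 151.1]
 [346.7 151.1]
 [348.4 225.6]
 [232.  220.5]]
[ 0.63705985 -0.28240197  0.004     ] [-0.00050056  0.00440792  0.15551639]
-82.48 0.1076
-168.09 0.0726
94.84 0.1133
7.48 0.0671
[ 0.6380525  -0.28108528  0.004     ] [0.0006563  0.0032329  0.15551587]
-83.01 0.1066
-171.13 0.0668
96.97 0.1086
7.17 0.0667
[ 0.63737618 -0.27820547  0.15952272] [[ 0.9913  0.1312 -0.0026]
 [ 0.1312 -0.9913  0.0015]
 [-0.0023 -0.0019 -1.    ]] 7.541114496606085
```

```bash
python3 -m jog '[[[0.0005,0.003,0.04],[0,0,0]],[[0.0005,0.003,0.09],[0,0,0]],[[0.0005,0.003,0.13],[0,0,0]],[[0.0005,0.003,0.15],[0,0,0]],[[0.0005,0.003,0.15],[0,0,0]]]' | egrep 'pos|force'
python3 -m jog '[[[0,0,0.003],[0,0,0]],[[0,0,0.005],[0,0,0]],[[0,0,0.005],[0,0,0]]]' | egrep 'pos|force'
python3 -m jog '[[[0,0,0],[0,0,0]],[[0,0,0],[0,0,0]],[[0,0,0],[0,0,0]],[[0,0,0],[0,0,0]],[[0,0,0],[0,0,0]]]' 0.4 30 | egrep 'pos|force|open'
python3 -m jog '[[[0,0,0],[0,0,0]],[[0,0,0],[0,0,0]],[[0,0,0],[0,0,0]]]' 0.4 60 | egrep 'pos|force|open'
```

```text
tool_pos: [0.637, -0.2803, 0.0077]
contact_force: [-0.6, -0.7, 0.4]
grip_force: 0.0
tool_pos: [0.6406, -0.2829, 0.0087]
contact_force: [-0.9, -0.3, 0.2]
grip_force: 0.0
tool_pos: [0.6396, -0.2822, 0.007]
contact_force: [0.0, 1.8, 5.3]
opening: 0.0518
grip_force: 34.0
tool_pos: [0.6398, -0.2824, 0.0072]
contact_force: [-0.1, 1.4, 5.8]
opening: 0.0509
grip_force: 64.7
```

```bash
python3 -m jog '[[[0,0,-0.004],[0,0,0]],[[0,0,-0.02],[0,0,0]],[[0,0,-0.05],[0,0,0]],[[0,0,-0.09],[0,0,0]],[[0,0,-0.13],[0,0,0]]]' | egrep 'pos|force|open'
python3 -m jog '[[[0,0,0],[0,0,0]],[[0,0,0],[0,0,0]],[[0,0,0],[0,0,0]],[[0,0,0],[0,0,0]]]' | egrep 'pos|rot|force|open'
python3 -c "
from h import *
o=ctrl.get_obs();M=R.from_rotvec(o['tool_rot']).as_matrix();print(o['t'],o['tool_pos'],M.round(4),M.T@(np.array([.5541,-.0545,.135])-o['tool_pos']))"
```

```text
tool_pos: [0.6381, -0.2817, 0.1366]
contact_force: [0.6, -0.5, -2.5]
opening: 0.0507
grip_force: 63.7
tool_pos: [0.6376, -0.2813, 0.133]
tool_rot: [-3.132, -0.208, 0.006]
contact_force: [-0.0, -0.2, -2.5]
opening: 0.0505
grip_force: 63.8
14.15 [ 0.63757381 -0.28125238  0.13296545] [[ 0.9912  0.1324 -0.0043]
 [ 0.1324 -0.9912  0.0024]
 [-0.0039 -0.003  -1.    ]] [-0.05272727 -0.23581181 -0.00113181]
```

```bash
python3 -m jog '[[[-0.004,-0.018,0],[0,0,0]],[[-0.011,-0.05,0],[0,0,0]],[[-0.02,-0.09,0],[0,0,0]],[[-0.029,-0.13,0],[0,0,0]],[[-0.038,-0.17,0],[0,0,0]]]' | egrep 'pos|force|open'
python3 -m jog '[[[-0.007,-0.03,0],[0,0,0.1]],[[-0.012,-0.052,0],[0,0,0.22]],[[-0.015,-0.066,0],[0,0,0.35]],[[-0.015,-0.066,0],[0,0,0.48]],[[-0.015,-0.066,0],[0,0,0.566]]]' | egrep 'pos|force|open'
python3 -m jog '[[[0,0,0],[0,0,0]],[[0,0,0],[0,0,0]],[[0,0,0],[0,0,0]],[[0,0,0],[0,0,0]]]' | egrep 'pos|rot|force|open'
python3 w.py w5
```

```text
tool_pos: [0.5771, -0.117, 0.1339]
contact_force: [0.7, 0.5, -2.0]
opening: 0.0505
grip_force: 63.8
tool_pos: [0.554, -0.0543, 0.1342]
contact_force: [-0.3, 0.4, -2.3]
opening: 0.0507
grip_force: 63.7
tool_pos: [0.5552, -0.0553, 0.1357]
tool_rot: [-3.068, 0.674, 0.001]
contact_force: [-0.0, 0.3, -2.0]
opening: 0.0506
grip_force: 63.7
15.6 [ 0.55522618 -0.05527085  0.13583868] [ 9.07753550e-01 -4.19503741e-01 -3.23078688e-04]
```

View pics/w5.png

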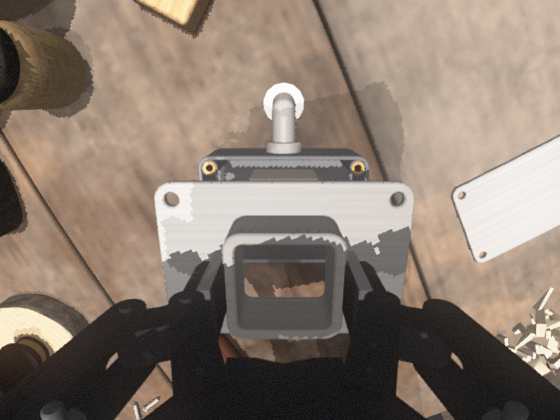

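Wrist view: plate held level above the box; its front holes at (171,199), (398,198), the box's front threads at (209,168), (358,168).

```bash
cat > m5.py <<'E'
from h import *
import pickle,sys
w=pickle.load(open("w5.pkl","rb"))
o=ctrl.get_obs();M=R.from_rotvec(o["tool_rot"]).as_matrix();print(o["tool_pos"],np.degrees(np.arctan2(M[1,0],M[0,0])),M[2].round(4))
def pr(n,q,z):
    H=ray(w,q,z);d=H[0]-H[1];a=np.arctan2(d[1],d[0]);c=H.mean(0)-.0335*np.array([np.sin(a),-np.cos(a),0])
    print(n,z,"len",np.linalg.norm(d).round(4),"yaw",np.degrees(a)-90,"ctr",c.round(4),"ctr in tool",(M.T@(c-o["tool_pos"])).round(4))
for z in(.125,.129,.133,.137):pr("plate",[(171,199.5),(397.5,198.5)],z)
pr("box",[(209,168),(358,168)],.048)
E
python3 m5.py
python3 - <<'E'
import sys;sys.path.insert(0,".")
from h import *
b=cam("side");a=cam("scene");pickle=__import__("pickle");pickle.dump((a,b),open("c5.pkl","wb"))
def crop(c):
    x,y=np.int32(proj(c,[.555,-.055,.10])[0]);return cv2.resize(c["im"][y-45:y+45,x-58:x+58],(390,302),interpolation=2)
cv2.imwrite("pics/p5.png",np.hstack([crop(a),crop(b)]))
for c in(a,b):print(np.int32(proj(c,[.555,-.055,.10])[0]))
E
```

```text
[ 0.55522618 -0.05527085  0.13583868] -24.8032619187289 [-3.e-04  0.e+00 -1.e+00]
plate 0.125 len 0.1119 yaw -24.57992819411558 ctr [ 0.5523 -0.0546  0.125 ] ctr in tool [-0.0029  0.0006  0.0108]
plate 0.129 len 0.1089 yaw -24.579928194115553 ctr [ 0.5534 -0.0551  0.129 ] ctr in tool [-0.0018  0.0006  0.0068]
plate 0.133 len 0.106 yaw -24.579928194115567 ctr [ 0.5544 -0.0556  0.133 ] ctr in tool [-0.0006  0.0006  0.0028]
plate 0.137 len 0.1031 yaw -24.57992819411554 ctr [ 0.5554 -0.0561  0.137 ] ctr in tool [ 0.0005  0.0006 -0.0012]
box 0.048 len 0.1071 yaw -24.85213422670894 ctr [ 0.5538 -0.0545  0.048 ] ctr in tool [-0.0016 -0.0001  0.0878]
[283 201]
[276 182]
```

View pics/p5.png

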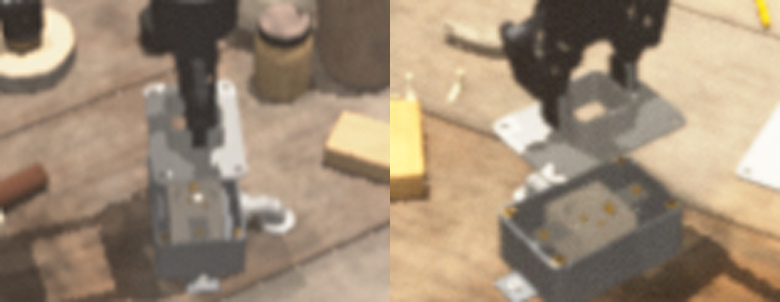

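Both views show the plate level over the box, collar up. Descend to about 1 cm above the rim.

```bash
python3 -m jog '[[[-0.0006,-0.0007,0.015],[0,0,0.004]],[[-0.0006,-0.0007,0.035],[0,0,0.004]],[[-0.0006,-0.0007,0.055],[0,0,0.004]],[[-0.0006,-0.0007,0.065],[0,0,0.004]],[[-0.0006,-0.0007,0.067],[0,0,0.004]]]' | egrep 'pos|force|open'
python3 -m jog '[[[0,0,0],[0,0,0]],[[0,0,0],[0,0,0]],[[0,0,0],[0,0,0]],[[0,0,0],[0,0,0]],[[0,0,0],[0,0,0]]]' | egrep 'pos|rot|force|open'
python3 w.py w6
python3 - <<'E'
import sys;sys.path.insert(0,".")
from h import *
b=cam("side");a=cam("scene");w=cam("wrist")
o=ctrl.get_obs();print(o["t"],o["tool_pos"])
def crop(c):
    x,y=np.int32(proj(c,[.554,-.0545,.055])[0]);print(x,y);return cv2.resize(c["im"][y-38:y+38,x-50:x+50],(390,296),interpolation=2)
s=np.hstack([crop(a),crop(b)]);v=cv2.resize(w["im"][100:320,130:440],None,fx=1.36,fy=1.36)
v=cv2.copyMakeBorder(v,0,0,0,780-v.shape[1],0)
cv2.imwrite("pics/p6.png",np.vstack([s,v])[:600])
E
```

```text
tool_pos: [0.5534, -0.0539, 0.0665]
contact_force: [-0.7, 0.6, -2.9]
opening: 0.0506
grip_force: 63.7
tool_pos: [0.5554, -0.0544, 0.0696]
tool_rot: [3.067, -0.681, 0.002]
contact_force: [0.5, -0.9, -2.6]
opening: 0.051
grip_force: 63.7
16.75 [ 0.55527669 -0.0543336   0.06942187] [ 9.05930461e-01 -4.23425864e-01  7.33278845e-04]
16.9 [ 0.55504931 -0.05430107  0.06908385]
282 211
277 196
```

View pics/p6.png

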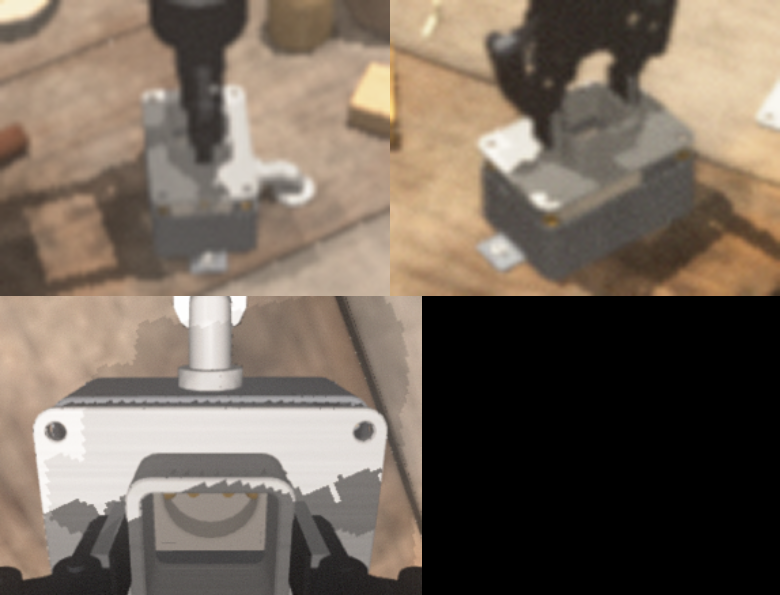

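Plate sits over the box with a visible gap on all sides; its front holes at composite (56,431), (364,431) are symmetric as before, threads peek out under the near edge at (163,207), (246,205). A few mm lower still.

```bash
python3 -m jog '[[[0,0,0.002],[0,0,0]],[[0,0,0.0035],[0,0,0]],[[0,0,0.0035],[0,0,0]],[[0,0,0.0035],[0,0,0]],[[0,0,0.0035],[0,0,0]]]' | egrep 'pos|force|open'
cat > f.py <<'E'
from h import *
ps=[];rs=[];cs=[];B=np.array([.554,-.0545])
for i in range(8):
    c=cam("side" if i%2 else "wrist");o=ctrl.get_obs();ps.append(o["tool_pos"]);rs.append(R.from_rotvec(o["tool_rot"]));cs.append(c)
p=np.mean(ps,0);r=R.concatenate(rs).mean();M=r.as_matrix()
print(o["t"],p.round(4),np.std(ps,0).round(4),np.degrees(np.arctan2(M[1,0],M[0,0])).round(2),M[2].round(4))
c=p+M@[-.0009,.0003,.007];print("plate ctr",c.round(4),"tool shift",(M.T@np.r_[B-c[:2],.058-c[2]]).round(4))
L=lambda s:np.array([(x*.0335,y*.0535,s) for x,y in((1,1),(1,-1),(-1,-1),(-1,1))])
a=np.radians(-24.85);Z=np.array([[np.cos(a),-np.sin(a),0],[np.sin(a),np.cos(a),0],[0,0,1]])
for n in("side","scene"):
    k=cam(n);print(n,"threads",proj(k,L(.048)@Z.T+[*B,0]).round(1).tolist(),"holes@top.066",proj(k,L(.066)@Z.T+[*B,0]).round(1).tolist())
E
python3 f.py
```

```text
tool_pos: [0.5551, -0.0543, 0.0655]
contact_force: [-0.5, -0.5, -2.2]
opening: 0.0507
grip_force: 63.7
17.8 [ 0.5551 -0.0543  0.0656] [0. 0. 0.] -25.05 [ 1.e-04 -0.e+00 -1.e+00]
plate ctr [ 0.5541 -0.0542  0.0586] tool shift [0.     0.0004 0.0006]
side threads [[252.9, 199.2], [286.1, 183.5], [301.4, 196.8], [267.8, 213.5]] holes@top.066 [[252.6, 194.0], [286.1, 178.3], [301.6, 191.6], [267.6, 208.3]]
scene threads [[291.7, 200.6], [295.2, 225.2], [273.6, 226.8], [271.0, 202.1]] holes@top.066 [[291.7, 196.7], [295.3, 221.2], [273.4, 222.9], [270.8, 198.2]]
```

```bash
python3 -c "
from station import job
print(job.finish_job())"
```

```text
the job is handed in; nothing more can be done
None
```

The job is handed in: the test plug stands upright on the birch slice, and the collared faceplate is held level, collar up, about 10.6 mm above the box rim, with its four holes over the threaded holes to within about 1 mm as measured. The only other things I touched were the plug and the faceplate, and it finished at about 18 s of the 58 s.

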